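# Tip the fallen tissue box back and park it against the bench stop

### The arm

A 7-joint arm with a two-finger parallel gripper is mounted at the origin on a cart in front of the work surface, level with it; the furniture and walls round the work are solid. World frame = base frame: x ahead of the robot, y to its left, z up, the work surface at z = 0. Lengths are in m, angles in rad, forces in N, time in s.
With the tool pointing down it reaches from about 0.4 to 0.85 m from the base axis. Payload 4.5 kg.
Tool frame: the origin (TCP) lies at the very end of the fingers, on their centre line; the grasp point (between the pads) lies 19 mm behind it; z points along the fingers, y is the line along which they close (so a half turn about z gives the same grasp; the last joint's range is limited). The gripper opens to 88 mm and grips with 3 to 60 N. Pads are 18 mm wide; open, the fingers measure 123 mm over their backs; the gripper's body (75 mm by 187 mm) begins 45 mm behind the grasp point.
Start: joints at [1.371, 0.689, -0.195, 1.565, 0.157, 0.902, -0.215], TCP at [0.145, -0.608, 0.239] pointing down, gripper open.
Joint ranges: [-3.01, 3.01], [-0.46, 2.08], [-1.47, 1.51], [0.13, 2.56], [-1, 4.14], [0.04, 2.09], [-2.66, 2.66]. Speed limits (rad/s): [2.57, 2.57, 3.14, 3.14, 3.14, 3.14, 3.14].

### API

Orientations are given as a unit quaternion [x, y, z, w].
In Python, from plant import r gives the robot as it stands. The module is installed in compiled form; this text tells all that it offers.
- The arm moves only by the tool step_arm, never from a script. Its argument "increments" is a list of rows, each a list of 2 entries, a list of its own where there are three numbers: the shift along the world's x, y, z in cm, then the turn, a rotation vector about the world's x, y, z in degrees. A call has exactly 10 rows; each row shifts and turns the commanded pose from where the row before left it; what a row does not reach is not made up. A row lasts 1/10 s, in which the tool goes at most 50 mm and 8.59 degrees, less where a joint would pass 70% of its speed; a pose out of reach is approached as far as the arm can. A call is refused whole if a number of a shift passes 5 or a number of a turn 8.59, either way. A call with a gripper value outside its range is refused whole. "fingers" is the opening, from 0 (shut) to 1 (fully open), set as the call begins (left out, the last holds). The fingers move at their own pace and stop on an object; "grip_force" is the grip in N (left out, the last holds). Time passes only in rows, so rows that do not move let the fingers close, or fill a call up. It gives the time, the measured TCP pose, the force, the opening and the grip force at its end, in the units of the state.
- r.get_state(): the state, without advancing time (a new reading comes with each control period).
- r.snapshot(name): name is "scene" or "side" or "wrist"; returns (picture, depth): 400x640x3 uint8, red, green, blue; 400x640 float32, m along the optical axis (not along the pixel's ray), 0 where there is no reading.
- r.calibration(name): a dict with "fov_y" (degrees; the focal length in pixels is half the picture's height over the tangent of half this angle, whatever the lens; pixels are square), "cx", "cy" (the principal point, pixels), "k1" (the pictures are not rectified: a ray, as slopes to the right and down, at radius r is drawn at 1 + k1 r^2 times it, then the intrinsics apply), "R" (3x3) and "t" (3): a world point X has camera coordinates R X + t. Camera axes: x right, y down, z forward; pixel columns grow to the right and rows downward; lengths in m; the calibration is good to about 2 mm. A picture is of the moment at which its call begins: read the wrist's pose just before it. calibration takes no time and is no camera call; for the wrist camera it gives the pose at the moment of the call.
- r.finish_job(): hands the job in; it is judged then, once.
The state is a dict: "clock": time; "q": joint angles; "qd": joint speeds; "joint_torque": joint torques, N m; "tool_pos": TCP position; "eef_rot": TCP orientation; "contact_force": force on the tool from outside, world axes, zero at the start; "moment": the same for the moment, N m; "opening": opening from 0.0 (shut) to 1.0 (fully open); "finger_force": force on a finger pad.
Only numpy, scipy, OpenCV 4.12 (cv2) and the standard library are available. Lean on these libraries where they do the work, as an engineer would, in place of code of your own. Each camera call takes 0.05 s, during which the arm holds its last target. There are 200 camera calls.

### The job

The tissue box has been knocked over onto its long side. With the fingertips only, push the side with the tissue slot near its upper edge so that the box tips over towards the low metal rail onto its base, slot facing up, then push it along the worktop until its long side lies flush against that rail, within the rail's length. Push gently: do not pick up, squeeze or crush the box, and leave the two beakers and the measuring cylinder as they stand.

Things in the scene. Friction and masses are not known exactly. Their poses are not given: they have to be found in the camera images.
- tissue_box: Closed blue-green tissue box, loose, 0.14 to 0.28 kg, 115 (its x) x 215 (y) x 70 mm (z). Origin: centre of the base; z axis points out of the slot face. At the start it rests on a long narrow side, 115 mm tall and 70 mm thick, its z axis level and pointing away from the rail: the base looks to the rail. Pushed high on the slot face it tips onto its base, 3 to 7 cm short of the rail.
- box_centre (a point): Centre of the tissue box, 35 mm along its z axis from the centre of the base; same axes as the box.
- rail: Fixed low bench stop, an aluminium angle 320 mm long (its y), upright plate 30 mm high and 4 mm thick, flat foot 32 mm deep behind it. Origin on the worktop under the middle of its front face; x axis level, out of the back of the rail, away from the box; z up. The box is flush when its centre is 57.5 mm in front of this face and its y axis is parallel to the rail's.
- beaker: Glass beaker, 77 mm wide, 118 mm tall, standing loose to the left of where the box goes (seen from the robot): a bystander. Origin at the centre of its foot, z up.
- cylinder: Thin stoppered measuring cylinder, foot 30 mm wide, 131 mm tall, standing loose behind the rail: a bystander. Origin at the centre of its foot, z up.
- small_beaker: Small glass beaker, 68 mm wide, 90 mm tall, standing loose to the right of where the box goes (seen from the robot): a bystander. Origin at the centre of its foot, z up.

How it is judged:
On the way:
1. the tissue box has been tipped onto its base, slot up (angle between tissue_box's own z axis and vertical below 0.1 rad and height (world z) of box_centre below 0.045 m), for 0.2 s.
At the end, for the whole second after the job is handed in: Box at rest on its base, slot up (within 0.08 rad), long side against the rail's front (gap at its middle under 8 mm, parallel within 0.07 rad), its centre within 60 mm of the rail's middle along it; both beakers and the cylinder upright within 25 mm of where they stood (angle between tissue_box's own z axis and vertical below 0.08 rad and height (world z) of box_centre below 0.042 m and x of box_centre in the frame of rail between -0.0655 and -0.045 m and y of box_centre in the frame of rail between -0.06 and 0.06 m and angle between the y axis of tissue_box and the y axis of rail, either way round below 0.07 rad and linear speed of tissue_box below 0.02 m/s and angle between each of beaker, cylinder, small_beaker's own z axis and vertical below 0.1 rad and distance of each of beaker, cylinder, small_beaker from where it was at the start of the episode below 0.025 m); the robot touches nothing.
It fails at once if the box is lifted (its centre more than 85 mm above the worktop; tipping needs 68 mm) (height (world z) of box_centre above 0.085 m).
It fails at once if the box is squeezed or pushed with more than 25 N (contact force between the fingers and tissue_box above 25 N).
It fails at once if a beaker or the cylinder is knocked over or shoved aside (angle between any of beaker, cylinder, small_beaker's own z axis and vertical above 0.5 rad or distance of any of beaker, cylinder, small_beaker from where it was at the start of the episode above 0.04 m).
It also fails if it takes over 48 s, if anything falls off the work surface, if the arm or the gripper's body presses on something with over 40 N, if the wrist force passes 120 N, or if a joint passes its speed limit or range.

## Working session

There is one attempt and no reset: what is moved stays moved. The work goes in short steps, Python scripts to look and compute and a tool call to move; the robot and the scene stay as the last step left them, time stands still between calls to the robot, and variables do not carry over. Pictures are saved under pics/ and viewed, at most 10 in all, crops included, and the job is handed in when it is done.

Besides the shell and the picture viewer there is one more tool, called as a command line: name --argument value ..., lists and objects as JSON in quotes. step_arm: Moves the arm, as the interface text tells. Its arguments: {"type":"object","properties":{"increments":{"type":"array","items":{"type":"array"}},"fingers":{"type":"number"},"grip_force":{"type":"number"}},"required":["increments"]}

```bash
mkdir -p pics
cat > h.py <<'E'
import numpy as np, cv2
from plant import r
def snap(name):
    c=r.calibration(name); p,d=r.snapshot(name); return c,p,d
def cloud(c,d):
    f=200/np.tan(np.radians(c["fov_y"])/2)
    K=np.array([[f,0,c["cx"]],[0,f,c["cy"]],[0,0,1.]])
    v,u=np.mgrid[:400,:640]
    uv=np.stack([u,v],-1).reshape(-1,1,2).astype(np.float32)
    n=cv2.undistortPoints(uv,K,np.array([c["k1"],0,0,0.])).reshape(400,640,2)
    X=np.dstack([n*d[...,None],d])
    return (X-np.array(c["t"]).ravel())@np.array(c["R"])
E
python3 - <<'E'
from h import *
print(r.get_state())
for n in("scene","side"):
    c,p,d=snap(n); cv2.imwrite(f"pics/{n}0.png",p[...,::-1]); np.savez(f"{n}0.npz",p=p,d=d,P=cloud(c,d))
    print(n,c["t"],c["fov_y"])
E
```

```text
{'clock': 0.0, 'q': array([ 1.37080548,  0.68998712, -0.19452393,  1.56633325,  0.15728319,
        0.90249183, -0.21507196]), 'qd': array([-6.35682982e-05,  5.26463327e-04,  2.70816738e-04, -4.32109596e-05,
       -8.52169806e-04, -3.25971512e-04, -4.42355841e-04]), 'joint_torque': array([ 3.42663907e-05, -5.27561545e+01, -1.26665600e+00, -1.53433746e+01,
       -5.25898975e-02,  6.44944055e-03,  2.01964426e-04]), 'tool_pos': array([ 0.14460788, -0.60739518,  0.2379112 ]), 'eef_rot': array([ 9.93168770e-01,  1.16683150e-01, -1.62040609e-04, -9.00157836e-04]), 'contact_force': array([0.29257418, 0.82643553, 0.56777138]), 'moment': array([-0.0445185 ,  0.00875116, -0.01811598]), 'finger_force': 0.0, 'opening': 0.9998854059143951}
scene [0.47663931 0.22429119 0.90193818] 51.91608582976942
side [-0.56454212  0.20903825  0.90308664] 50.508712881788604
```

View pics/scene0.png

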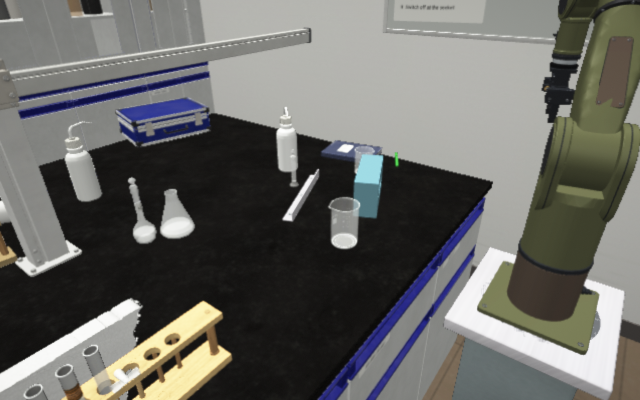

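View pics/side0.png

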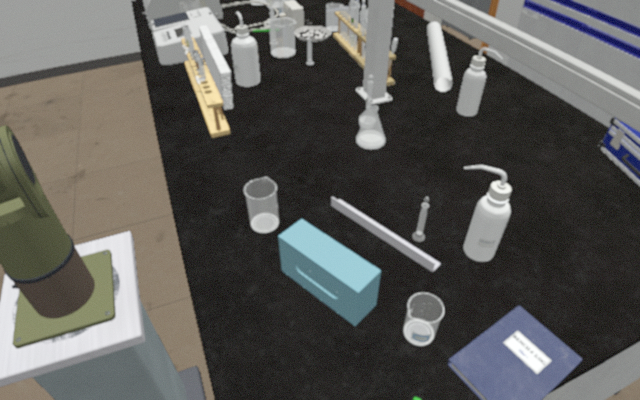

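The side view shows the box's slot face at about (328,280), the rail from (333,200) to (437,266), the beaker foot at (265,225), the small beaker foot at (420,335) and the cylinder foot at (419,237). The next step is to measure them.

Run:
```python
from h import *
for n in("side","scene"):
    z=np.load(n+"0.npz");p,d,P=z["p"].astype(int),z["d"],z["P"]
    hsv=cv2.cvtColor(z["p"],cv2.COLOR_RGB2HSV)
    m=(hsv[...,0]>85)&(hsv[...,0]<105)&(hsv[...,1]>60)&(hsv[...,2]>90)&(d>0)&(P[...,2]<.14)&(P[...,2]>-.01)&(P[...,0]>.2)&(P[...,0]<.9)
    k=cv2.erode(cv2.morphologyEx(m.astype(np.uint8),cv2.MORPH_OPEN,np.ones((5,5))),np.ones((3,3)))>0
    Q=P[k]; print(n,"box n",len(Q),np.percentile(Q,[2,98],axis=0).round(3).tolist())
    T=Q[Q[:,2]>.108]; R=cv2.minAreaRect(T[:,:2].astype(np.float32)*1000); print(" top",R,cv2.boxPoints(R).tolist())
    L=Q[(Q[:,2]<.1)&(Q[:,2]>.015)]
    if n=="side":
        vx,vy,x0,y0=cv2.fitLine(L[:,:2].astype(np.float32),cv2.DIST_HUBER,0,.001,.001).ravel(); print(" slot face line",vx,vy,x0,y0,"ang",np.degrees(np.arctan2(vy,vx)))
        reg=np.zeros(d.shape,bool);reg[190:275,325:445]=1
        g=reg&(p.min(-1)>120)&(P[...,2]>.022)&(P[...,2]<.04)&(d>0)&(hsv[...,1]<50)
        G=P[g].astype(np.float32);R=cv2.minAreaRect(G[:,:2]*1000);print(" rail",len(G),R,cv2.boxPoints(R).tolist())
        print(" rail line",cv2.fitLine(G[:,:2],cv2.DIST_HUBER,0,.001,.001).ravel(),G.mean(0))
    for nm,(u,v) in (dict(beaker=(265,224),small=(420,335),cyl=(419,237)) if n=="side" else dict(beaker=(344,241),cyl=(294,184))).items():
        c=r.calibration(n)
        f=200/np.tan(np.radians(c["fov_y"])/2);K=np.array([[f,0,c["cx"]],[0,f,c["cy"]],[0,0,1.]])
        q=cv2.undistortPoints(np.array([[[u,v]]],np.float32),K,np.array([c["k1"],0,0,0.])).ravel()
        R_=np.array(c["R"]);o=-R_.T@np.array(c["t"]).ravel();w=R_.T@np.array([*q,1.]);print(" ",nm,(o-w*o[2]/w[2]).round(3),P[v,u].round(3))
```

```text
side box n 5557 [[0.472, -0.301, 0.01], [0.608, -0.107, 0.116]]
 top ((541.9348754882812, -193.84744262695312), (71.93458557128906, 215.33970642089844), 25.185274124145508) [[463.5682067871094, -111.71883392333984], [555.205322265625, -306.5875549316406], [620.301513671875, -275.9760437011719], [528.6644287109375, -81.10733032226562]]
 slot face line 0.42856264 -0.90351206 0.51367235 -0.2097203 ang -64.62362
 rail 395 ((745.4089965820312, -87.20884704589844), (68.57648468017578, 320.77899169921875), 23.109189987182617) [[650.921630859375, 46.853153228759766], [776.822509765625, -248.18606567382812], [839.8963623046875, -221.27084350585938], [713.9954833984375, 73.76837158203125]]
 rail line [ 0.38733625 -0.92193854  0.7276867  -0.12345719] [ 0.73003036 -0.11501345  0.02718409]
  beaker [0.475 0.048 0.   ] [0.468 0.013 0.035]
  small [ 0.668 -0.374  0.   ] [ 0.648 -0.393  0.042]
  cyl [ 0.81  -0.142  0.   ] [ 0.805 -0.148  0.008]
scene box n 1165 [[0.47, -0.268, 0.011], [0.588, -0.083, 0.117]]
 top ((540.573486328125, -184.40953063964844), (68.06813049316406, 205.0673065185547), 26.060773849487305) [[464.9541931152344, -107.25260925292969], [555.0452270507812, -291.4704284667969], [616.1927490234375, -261.56646728515625], [526.1017456054688, -77.3486328125]]
  beaker [0.477 0.048 0.   ] [0.456 0.081 0.027]
  cyl [ 0.811 -0.143  0.   ] [ 0.803 -0.134  0.006]
```

```bash
python3 - <<'E'
from h import *
z=np.load("side0.npz");p,d,P=z["p"].astype(int),z["d"],z["P"]
reg=np.zeros(d.shape,bool);reg[190:275,325:445]=1
g=reg&(p.min(-1)>90)&(P[...,2]>.006)&(P[...,2]<.035)&(d>0)
G=P[g]
D=np.array([.39,-.92]);D/=np.hypot(*D);c=np.array([.713,-.1])
for _ in range(6):
    N=np.array([-D[1],D[0]]);s=(G[:,:2]-c)@N
    k=abs(s-np.median(s))<.010
    vx,vy,x,y=cv2.fitLine(G[k][:,:2].astype(np.float32),cv2.DIST_HUBER,0,.001,.001).ravel();D=np.array([vx,vy]);c=np.array([x,y])
    if D[0]<0:D=-D
t=(G[k][:,:2]-c)@D;N=np.array([-D[1],D[0]])
print(len(G),k.sum(),"dir",D,np.degrees(np.arctan2(D[1],D[0])),"c",c,"t",np.percentile(t,[0,1,99,100]))
s=(G[:,:2]-c)@N; h=G[:,2]
print("mid",c+D*(t.min()+t.max())/2)
for lo,hi in((.006,.015),(.015,.024),(.026,.032)): 
    q=s[(h>lo)&(h<hi)&(abs(s)<.03)];print(lo,len(q),np.percentile(q,[5,50,95]).round(4))
# geometric: top front corners by ray at z=.03
c_=r.calibration("side");f=200/np.tan(np.radians(c_["fov_y"])/2);K=np.array([[f,0,c_["cx"]],[0,f,c_["cy"]],[0,0,1.]])
E
python3 - <<'E'
import cv2
i=cv2.imread('pics/side0.png')[185:285,315:455];cv2.imwrite('pics/rail.png',cv2.resize(i,None,fx=5,fy=5,interpolation=cv2.INTER_CUBIC))
E
```

```text
960 880 dir [ 0.38706818 -0.9220511 ] -67.2278 c [ 0.7214079  -0.10913725] t [-0.17115628 -0.16637712  0.14773694  0.15000445]
mid [ 0.71731429 -0.09938572]
0.006 299 [-0.0018 -0.0001  0.0019]
0.015 290 [-0.002  -0.0001  0.002 ]
0.026 233 [-0.0017  0.0004  0.0036]
```

View pics/rail.png

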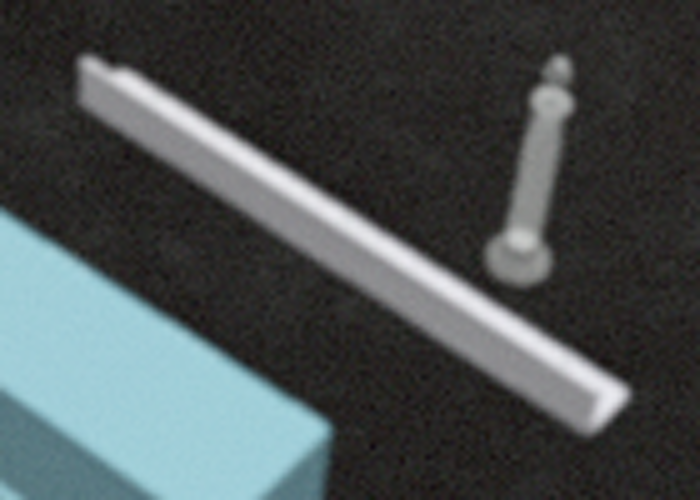

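step_arm --increments '[[[3.5, 4.2, 0], [0, 0, 2]], [[3.5, 4.2, 0], [0, 0, 2]], [[3.5, 4.2, 0], [0, 0, 2]], [[3.5, 4.2, 0], [0, 0, 2]], [[3.5, 4.2, 0], [0, 0, 2]], [[3.5, 4.2, 0], [0, 0, 2]], [[3.0, 4.2, 0], [0, 0, 0]], [[3.0, 4.2, 0], [0, 0, 0]], [[3.0, 3.9, 0], [0, 0, 0]], [[0, 0, 0], [0, 0, 0]]]'

```text
clock: 1.1
tool_pos: [0.4304, -0.2495, 0.239]
eef_rot: [0.974, 0.227, 0.002, -0.001]
contact_force: [0.3, -0.5, -1.1]
opening: 1.0
finger_force: 0.0
```

The crop shows the rail's front face clearly. The measured length of 321 mm matches the given 320 mm, the rail's yaw is 22.8°, and its middle is at (0.717, -0.099). Next I descend behind the slot face.

step_arm --increments '[[[0, 0, -2], [0, 0, -0.8]], [[0, 0, -2], [0, 0, 0]], [[0, 0, -2], [0, 0, 0]], [[0, 0, -2], [0, 0, 0]], [[0.9, 0.43, -2], [0, 0, 0]], [[0.9, 0.43, -2], [0, 0, 0]], [[0.9, 0.43, -1.5], [0, 0, 0]], [[0.9, 0.43, 0], [0, 0, 0]], [[0.9, 0.43, 0], [0, 0, 0]], [[0.9, 0.43, 0], [0, 0, 0]]]'

```text
clock: 2.1
tool_pos: [0.48, -0.2314, 0.1045]
eef_rot: [0.977, 0.213, 0.001, 0.0]
contact_force: [1.0, 0.3, 0.3]
opening: 0.999
finger_force: 0.0
```

step_arm --increments '[[[0.27, 0.13, 0], [0, 0, 0]], [[0.27, 0.13, 0], [0, 0, 0]], [[0.27, 0.13, 0], [0, 0, 0]], [[0.27, 0.13, 0], [0, 0, 0]], [[0.27, 0.13, 0], [0, 0, 0]], [[0.27, 0.13, 0], [0, 0, 0]], [[0.27, 0.13, 0], [0, 0, 0]], [[0.27, 0.13, 0], [0, 0, 0]], [[0.27, 0.13, 0], [0, 0, 0]], [[0.27, 0.13, 0], [0, 0, 0]]]'

```text
clock: 3.1
tool_pos: [0.5059, -0.2184, 0.1037]
eef_rot: [0.977, 0.213, -0.0, 0.0]
contact_force: [-1.2, -0.1, 1.6]
opening: 1.004
finger_force: 0.9
```

Run:
```python
from h import *
c,p,d=snap("side"); cv2.imwrite("pics/side1.png",p[...,::-1])
```

```text
(no output)
```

View pics/side1.png

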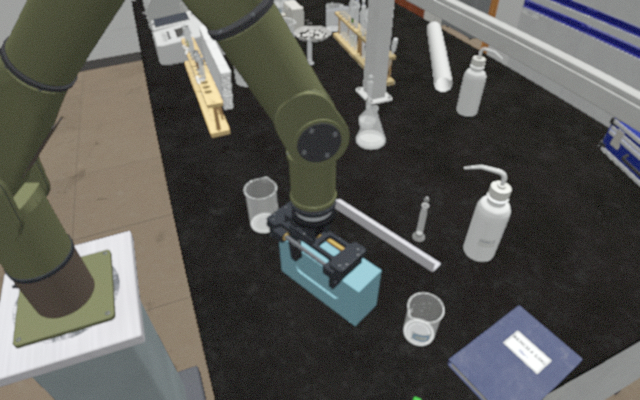

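The picture shows both fingers against the upper slot face, centred near (320,260), with the box just starting to move. I keep pushing.

step_arm --increments '[[[0.27, 0.13, 0], [0, 0, 0]], [[0.27, 0.13, 0], [0, 0, 0]], [[0.27, 0.13, 0], [0, 0, 0]], [[0.27, 0.13, 0], [0, 0, 0]], [[0.27, 0.13, 0], [0, 0, 0]], [[0.27, 0.13, 0], [0, 0, 0]], [[0.27, 0.13, 0], [0, 0, 0]], [[0.27, 0.13, 0], [0, 0, 0]], [[0, 0, 0], [0, 0, 0]], [[0, 0, 0], [0, 0, 0]]]'

```text
clock: 4.15
tool_pos: [0.5278, -0.2078, 0.1037]
eef_rot: [0.977, 0.213, 0.0, 0.0]
contact_force: [-0.6, 0.1, 0.2]
opening: 0.997
finger_force: 0.2
```

Run:
```python
from h import *
c,p,d=snap("side"); cv2.imwrite("pics/side2.png",p[170:370,200:500,::-1])
```

```text
(no output)
```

View pics/side2.png

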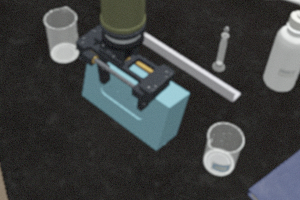

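The crop shows the box tilting towards the rail, with the slot face turned up near (125,105). I keep pushing.

step_arm --increments '[[[0.27, 0.13, 0], [0, 0, 0]], [[0.27, 0.13, 0], [0, 0, 0]], [[0.27, 0.13, 0], [0, 0, 0]], [[0.27, 0.13, 0], [0, 0, 0]], [[0.27, 0.13, 0], [0, 0, 0]], [[0.27, 0.13, 0], [0, 0, 0]], [[0.27, 0.13, 0], [0, 0, 0]], [[0.27, 0.13, 0], [0, 0, 0]], [[0.27, 0.13, 0], [0, 0, 0]], [[0, 0, 0], [0, 0, 0]]]'

```text
clock: 5.2
tool_pos: [0.5525, -0.1958, 0.1037]
eef_rot: [0.977, 0.213, 0.0, -0.0]
contact_force: [-0.4, 0.7, -0.0]
opening: 1.001
finger_force: 0.0
```

```bash
cat > box.py <<'E'
from h import *
import sys
def box(n):
    c,p,d=snap(n); P=cloud(c,d); hsv=cv2.cvtColor(p,cv2.COLOR_RGB2HSV)
    m=(hsv[...,0]>85)&(hsv[...,0]<105)&(hsv[...,1]>60)&(hsv[...,2]>90)&(d>0)&(P[...,2]<.15)&(P[...,2]>-.01)&(P[...,0]>.2)&(P[...,0]<.9)
    k=cv2.erode(cv2.morphologyEx(m.astype(np.uint8),cv2.MORPH_OPEN,np.ones((5,5))),np.ones((3,3)))>0
    Q=P[k]; z=np.percentile(Q[:,2],98); print(n,len(Q),"ztop",z.round(3))
    T=Q[abs(Q[:,2]-.07)<.006]
    if len(T)>50:
        R=cv2.minAreaRect(T[:,:2].astype(np.float32)*1000);b=cv2.boxPoints(R);print(R)
        N=np.array([.922,.387]);D=np.array([.387,-.922]);q=(b-[717.3,-99.4]);print("rail frame x,y of corners\n",np.c_[q@N,q@D].round(1))
    return p
if __name__=="__main__":
    p=box("side"); cv2.imwrite(f"pics/{sys.argv[1]}.png",p[150:370,180:500,::-1])
E
python3 box.py side3
```

```text
side 3810 ztop 0.127
((551.9359130859375, -202.74664306640625), (77.74171447753906, 224.71836853027344), 43.669090270996094)
rail frame x,y of corners
 [[-268.9  -59.8]
 [-188.7  150.1]
 [-116.1  122.4]
 [-196.2  -87.5]]
```

View pics/side3.png

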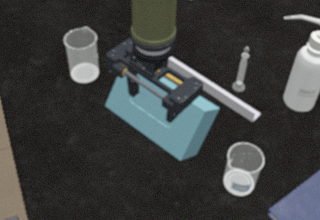

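The box is still tilting and its top edge is at 127 mm. I keep pushing.

step_arm --increments '[[[0.27, 0.13, 0], [0, 0, 0]], [[0.27, 0.13, 0], [0, 0, 0]], [[0.27, 0.13, 0], [0, 0, 0]], [[0.27, 0.13, 0], [0, 0, 0]], [[0.27, 0.13, 0], [0, 0, 0]], [[0.27, 0.13, 0], [0, 0, 0]], [[0.27, 0.13, 0], [0, 0, 0]], [[0.27, 0.13, 0], [0, 0, 0]], [[0, 0, 0], [0, 0, 0]], [[0, 0, 0], [0, 0, 0]]]'

```text
clock: 6.25
tool_pos: [0.5734, -0.1858, 0.1037]
eef_rot: [0.977, 0.213, -0.0, 0.0]
contact_force: [0.2, -1.4, -0.4]
opening: 0.997
finger_force: 0.0
```

```bash
python3 box.py side4
```

```text
side 2541 ztop 0.071
((626.9768676757812, -153.7713623046875), (112.3964614868164, 215.57029724121094), 25.188396453857422)
rail frame x,y of corners
 [[-165.   -90.1]
 [-155.9  125.2]
 [ -43.6  120.5]
 [ -52.7  -94.9]]
```

The box is flat with its top at 71 mm. Its centre is at rail x ≈ -104, y ≈ +15 mm, it is 2.4° off parallel, and the gap is about 46 mm. I back off, descend and align to the rail.

step_arm --increments '[[[-1.0, -0.25, 0], [0, 0, -1.8]], [[-1.0, -0.25, 0], [0, 0, 0]], [[-1.0, -0.25, 0], [0, 0, 0]], [[-1.0, -0.25, 0], [0, 0, 0]], [[-1.0, -0.25, 0], [0, 0, 0]], [[-0.9, -0.25, -1.5], [0, 0, 0]], [[0, 0, -1.6], [0, 0, 0]], [[0, 0, -1.6], [0, 0, 0]], [[0, 0, -1.6], [0, 0, 0]], [[0, 0, -1.5], [0, 0, 0]]]'

```text
clock: 7.3
tool_pos: [0.514, -0.2011, 0.0251]
eef_rot: [0.98, 0.198, -0.0, -0.0]
contact_force: [0.1, -0.0, 1.0]
opening: 0.997
finger_force: 0.0
```

step_arm --increments '[[[0.69, 0.29, 0], [0, 0, 0]], [[0.69, 0.29, 0], [0, 0, 0]], [[0.69, 0.29, 0], [0, 0, 0]], [[0.69, 0.29, 0], [0, 0, 0]], [[0.46, 0.19, 0], [0, 0, 0]], [[0.46, 0.19, 0], [0, 0, 0]], [[0.28, 0.12, 0], [0, 0, 0]], [[0.28, 0.12, 0], [0, 0, 0]], [[0.28, 0.12, 0], [0, 0, 0]], [[0.28, 0.12, 0], [0, 0, 0]]]'

```text
clock: 8.3
tool_pos: [0.5625, -0.1807, 0.0257]
eef_rot: [0.98, 0.198, -0.0, 0.0]
contact_force: [-0.6, -0.1, -0.2]
opening: 1.001
finger_force: 0.0
```

```bash
python3 box.py side5
```

```text
side 2135 ztop 0.071
((642.3651733398438, -184.5422821044922), (112.89421081542969, 148.09414672851562), 24.250478744506836)
rail frame x,y of corners
 [[-160.4  -23.1]
 [-156.6  125. ]
 [ -43.7  122.1]
 [ -47.5  -26. ]]
```

step_arm --increments '[[[0.28, 0.12, 0], [0, 0, 0]], [[0.28, 0.12, 0], [0, 0, 0]], [[0.28, 0.12, 0], [0, 0, 0]], [[0.28, 0.12, 0], [0, 0, 0]], [[0.28, 0.12, 0], [0, 0, 0]], [[0.28, 0.12, 0], [0, 0, 0]], [[0.28, 0.12, 0], [0, 0, 0]], [[0.28, 0.12, 0], [0, 0, 0]], [[0.28, 0.12, 0], [0, 0, 0]], [[0.28, 0.12, 0], [0, 0, 0]]]'

```text
clock: 9.35
tool_pos: [0.5908, -0.1686, 0.0257]
eef_rot: [0.98, 0.198, 0.0, 0.0]
contact_force: [-0.1, -0.7, -1.4]
opening: 1.0
finger_force: 0.6
```

step_arm --increments '[[[0.18, 0.08, 0], [0, 0, 0]], [[0.18, 0.08, 0], [0, 0, 0]], [[0.18, 0.08, 0], [0, 0, 0]], [[0.18, 0.08, 0], [0, 0, 0]], [[0.09, 0.04, 0], [0, 0, 0]], [[0.09, 0.04, 0], [0, 0, 0]], [[0.09, 0.04, 0], [0, 0, 0]], [[0, 0, 0], [0, 0, 0]], [[0, 0, 0], [0, 0, 0]], [[0, 0, 0], [0, 0, 0]]]'

```text
clock: 10.35
tool_pos: [0.6007, -0.1642, 0.0258]
eef_rot: [0.98, 0.198, 0.0, 0.0]
contact_force: [-0.6, -0.7, -0.6]
opening: 0.996
finger_force: 0.3
```

```bash
python3 box.py side6; python3 -c "
from plant import r;s=r.get_state();print(s['contact_force'],s['tool_pos'],s['finger_force'])"
```

```text
side 2051 ztop 0.071
((676.0799560546875, -170.2989501953125), (117.4228515625, 151.3817901611328), 22.560070037841797)
rail frame x,y of corners
 [[-123.9  -26.5]
 [-124.4  124.9]
 [  -7.   125.3]
 [  -6.5  -26.1]]
[-0.38865052  0.26503202  0.37458656] [ 0.60068275 -0.16417992  0.02583289] 0.2612198540009558
```

View pics/side6.png

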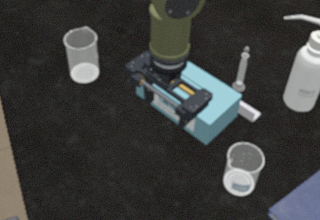

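The box is now parallel to the rail, with a remaining gap of about 5 to 7 mm and no contact with it yet. I creep the last stretch while watching the force.

step_arm --increments '[[[0.09, 0.04, 0], [0, 0, 0]], [[0.09, 0.04, 0], [0, 0, 0]], [[0.09, 0.04, 0], [0, 0, 0]], [[0.09, 0.04, 0], [0, 0, 0]], [[0, 0, 0], [0, 0, 0]], [[0, 0, 0], [0, 0, 0]], [[0, 0, 0], [0, 0, 0]], [[0, 0, 0], [0, 0, 0]], [[0, 0, 0], [0, 0, 0]], [[0, 0, 0], [0, 0, 0]]]'

```text
clock: 11.4
tool_pos: [0.6043, -0.1626, 0.0258]
eef_rot: [0.98, 0.198, 0.0, 0.0]
contact_force: [-1.0, -0.3, 1.0]
opening: 1.002
finger_force: 0.3
```

step_arm --increments '[[[0.09, 0.04, 0], [0, 0, 0]], [[0, 0, 0], [0, 0, 0]], [[0, 0, 0], [0, 0, 0]], [[0, 0, 0], [0, 0, 0]], [[0, 0, 0], [0, 0, 0]], [[0, 0, 0], [0, 0, 0]], [[0, 0, 0], [0, 0, 0]], [[0, 0, 0], [0, 0, 0]], [[0, 0, 0], [0, 0, 0]], [[0, 0, 0], [0, 0, 0]]]'

```text
clock: 12.4
tool_pos: [0.6051, -0.1622, 0.0257]
eef_rot: [0.98, 0.198, 0.0, 0.0]
contact_force: [-1.9, -1.3, 1.8]
opening: 1.004
finger_force: 1.2
```

```bash
python3 box.py side7
```

```text
side 1988 ztop 0.071
((680.5266723632812, -170.85992431640625), (117.57916259765625, 146.97247314453125), 22.946685791015625)
rail frame x,y of corners
 [[-120.6  -21.6]
 [-120.1  125.3]
 [  -2.5  125. ]
 [  -3.   -22. ]]
```

step_arm --increments '[[[0.09, 0.04, 0], [0, 0, 0]], [[0, 0, 0], [0, 0, 0]], [[0, 0, 0], [0, 0, 0]], [[0, 0, 0], [0, 0, 0]], [[0, 0, 0], [0, 0, 0]], [[0, 0, 0], [0, 0, 0]], [[0, 0, 0], [0, 0, 0]], [[0, 0, 0], [0, 0, 0]], [[0, 0, 0], [0, 0, 0]], [[0, 0, 0], [0, 0, 0]]]'

```text
clock: 13.45
tool_pos: [0.6061, -0.1616, 0.0258]
eef_rot: [0.98, 0.198, 0.0, -0.0]
contact_force: [0.0, -0.4, 0.6]
opening: 1.007
finger_force: 0.0
```

step_arm --increments '[[[0.09, 0.04, 0], [0, 0, 0]], [[0, 0, 0], [0, 0, 0]], [[0, 0, 0], [0, 0, 0]], [[0, 0, 0], [0, 0, 0]], [[0, 0, 0], [0, 0, 0]], [[0, 0, 0], [0, 0, 0]], [[0, 0, 0], [0, 0, 0]], [[0, 0, 0], [0, 0, 0]], [[0, 0, 0], [0, 0, 0]], [[0, 0, 0], [0, 0, 0]]]'

```text
clock: 14.45
tool_pos: [0.6068, -0.1614, 0.0257]
eef_rot: [0.98, 0.198, 0.0, 0.0]
contact_force: [-2.5, -0.5, 1.1]
opening: 0.998
finger_force: 1.1
```

step_arm --increments '[[[0.09, 0.04, 0], [0, 0, 0]], [[0, 0, 0], [0, 0, 0]], [[0, 0, 0], [0, 0, 0]], [[0, 0, 0], [0, 0, 0]], [[0, 0, 0], [0, 0, 0]], [[0, 0, 0], [0, 0, 0]], [[0, 0, 0], [0, 0, 0]], [[0, 0, 0], [0, 0, 0]], [[0, 0, 0], [0, 0, 0]], [[0, 0, 0], [0, 0, 0]]]'

```text
clock: 15.45
tool_pos: [0.6078, -0.161, 0.0258]
eef_rot: [0.98, 0.198, 0.0, 0.0]
contact_force: [0.5, -1.5, 0.2]
opening: 0.999
finger_force: 0.4
```

step_arm --increments '[[[0.09, 0.04, 0], [0, 0, 0]], [[0, 0, 0], [0, 0, 0]], [[0, 0, 0], [0, 0, 0]], [[0, 0, 0], [0, 0, 0]], [[0, 0, 0], [0, 0, 0]], [[0, 0, 0], [0, 0, 0]], [[0, 0, 0], [0, 0, 0]], [[0, 0, 0], [0, 0, 0]], [[0, 0, 0], [0, 0, 0]], [[0, 0, 0], [0, 0, 0]]]'

```text
clock: 16.45
tool_pos: [0.6078, -0.161, 0.0258]
eef_rot: [0.98, 0.197, -0.001, 0.0]
contact_force: [-4.4, -1.2, 3.3]
opening: 1.0
finger_force: 2.6
```

step_arm --increments '[[[0.09, 0.04, 0], [0, 0, 0]], [[0, 0, 0], [0, 0, 0]], [[0, 0, 0], [0, 0, 0]], [[0, 0, 0], [0, 0, 0]], [[0, 0, 0], [0, 0, 0]], [[0, 0, 0], [0, 0, 0]], [[0, 0, 0], [0, 0, 0]], [[0, 0, 0], [0, 0, 0]], [[0, 0, 0], [0, 0, 0]], [[0, 0, 0], [0, 0, 0]]]'

```text
clock: 17.45
tool_pos: [0.6078, -0.161, 0.0258]
eef_rot: [0.98, 0.197, -0.002, 0.0]
contact_force: [-7.1, -1.9, 5.0]
opening: 1.004
finger_force: 3.4
```

```bash
python3 box.py side8
```

```text
side 1932 ztop 0.071
((684.1297607421875, -168.528564453125), (115.44010162353516, 149.81527709960938), 20.91404151916504)
rail frame x,y of corners
 [[-112.6  -25.8]
 [-117.4  123.9]
 [  -2.1  127.6]
 [   2.8  -22.1]]
```

The box has stopped against the rail and the force is rising to about 7 N, so it is flush. I withdraw straight back, then up.

step_arm --increments '[[[-0.28, -0.12, 0], [0, 0, 0]], [[-0.46, -0.19, 0], [0, 0, 0]], [[-0.92, -0.39, 0], [0, 0, 0]], [[-1.38, -0.58, 0], [0, 0, 0]], [[-1.38, -0.58, 0], [0, 0, 0]], [[-1.38, -0.58, 1], [0, 0, 0]], [[-1, -0.4, 3], [0, 0, 0]], [[0, 0, 4], [0, 0, 0]], [[0, 0, 4], [0, 0, 0]], [[0, 0, 3], [0, 0, 0]]]'

```text
clock: 18.5
tool_pos: [0.5419, -0.189, 0.1782]
eef_rot: [0.98, 0.198, 0.001, 0.001]
contact_force: [0.5, 0.7, 0.3]
opening: 0.998
finger_force: 0.0
```

step_arm --increments '[[[-1.5, -4, 0], [0, 0, 0]], [[-1.5, -4, 0], [0, 0, 0]], [[-1.5, -4, 0], [0, 0, 0]], [[-1.5, -4, 0], [0, 0, 0]], [[-1.5, -4, 0], [0, 0, 0]], [[0, 0, 0], [0, 0, 0]], [[0, 0, 0], [0, 0, 0]], [[0, 0, 0], [0, 0, 0]], [[0, 0, 0], [0, 0, 0]], [[0, 0, 0], [0, 0, 0]]]'

```text
clock: 19.5
tool_pos: [0.4673, -0.3872, 0.1758]
eef_rot: [0.98, 0.199, 0.0, -0.0]
contact_force: [0.1, 0.2, -0.2]
opening: 1.001
finger_force: 0.0
```

```bash
python3 box.py side9
```

```text
side 2236 ztop 0.071
((680.3739624023438, -163.119140625), (115.59028625488281, 161.9198760986328), 22.049152374267578)
rail frame x,y of corners
 [[-1.155e+02 -3.720e+01]
 [-1.175e+02  1.247e+02]
 [-1.900e+00  1.261e+02]
 [ 1.000e-01 -3.580e+01]]
```

View pics/side9.png

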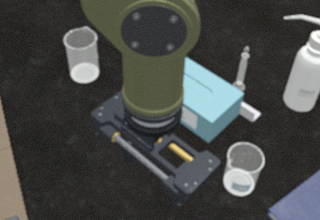

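The box lies flat with its slot up and its front at rail x between -2 and 0 mm. It is parallel within about 1° and its centre is at y ≈ +17 mm. The beakers and the cylinder are where they were and the robot is clear.

```bash
python3 -c "
from plant import r;print(r.finish_job())"
```

```text
the job is handed in; nothing more can be done
None
```

I tipped the box onto its base with the slot up, pushed it flush against the rail about 17 mm off the rail's middle, left both beakers and the cylinder undisturbed, and handed the job in at about 19.6 s; no verdict came back.

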